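Nest the dosing pans with their handles fanned

TASK

Put the three steel dosing pans away as one nest in the large pan, which stays about where it stands: the medium pan (blue handle) seated flat in it and the small one (red handle) seated flat in the medium one, the blue handle turned about 45 degrees from the black one and the red handle about 45 degrees further on the same way round (either way will do). The small pan's handle is caught in the drying stand's slot, so first lift that pan out by its body, stand it upright on the green cover well clear of the stand and the other pans and let go, then take it again by its handle to nest it. Lower the pans into the nest rather than dropping them, and leave the tape measure, the jar and the box where they are.

Things in the scene. Friction and masses are not known exactly. Their poses are not given: they have to be found in the camera images.
- large_pan: large round steel pan, black handle. Body 104 mm diameter, 52 mm high; wall and floor 4 mm. Origin: centre of underside; z up, +x along the handle. About 0.4 kg. Upright on the green cover, handle roughly away from the robot. Once nested, all three handles lie at one height above its rim: handles pointing the same way would clash and keep a pan from seating.
- medium_pan: medium round steel pan, blue handle. Body 84 mm diameter, 43 mm high; wall and floor 4 mm. Origin: centre of underside; z up, +x along the handle. About 0.16 kg. Upright on the green cover right of the large pan. Nested, its underside is 4 mm above the large pan's, with 6 mm play all round.
- small_pan: small round steel pan, red handle. Body 64 mm diameter, 34 mm high; wall and floor 4 mm. Origin: centre of underside; z up, +x along the handle. About 0.12 kg. Starts on the stand, handle in its slot; grip it across its diameter, square to the handle, and lift straight up. Nested, its underside is 4 mm above the medium pan's, 6 mm play all round, no room for a finger outside it.
- drying_stand: fixed grey stand, left of the large pan, slot pointing left. Origin: on the cover, below the small pan's axis. Plate 4 mm thick, x -40 to 145 mm, y +-45 mm. Two cheeks 10 mm thick, x 48 to 140 mm, tops 69 mm above the cover, leave a 26 mm slot along +x, with a 33 mm high stop at its end. The small pan's handle lies in the slot below the cheeks' tops: too narrow for fingers.
- large_pan_handle (a point): point on the mid-line of the large pan's black handle, 120 mm from the pan's axis and 62 mm above its underside; axes as the pan's. Grip 10 mm wide (y), 12 mm tall, from 60 to 125 mm from the axis; a thinner steel arm at this height and an upright strip on the wall, up to 66 mm high, join it to the rim.
- medium_pan_handle (a point): point on the mid-line of the medium pan's blue handle, 120 mm from the pan's axis and 58 mm above its underside; axes as the pan's. Grip 10 mm wide (y), 12 mm tall, from 60 to 125 mm from the axis; a thinner steel arm at this height and an upright strip on the wall, up to 62 mm high, join it to the rim.
- small_pan_handle (a point): point on the mid-line of the small pan's red handle, 120 mm from the pan's axis and 54 mm above its underside; axes as the pan's. Grip 10 mm wide (y), 12 mm tall, from 60 to 125 mm from the axis; a thinner steel arm at this height and an upright strip on the wall, up to 58 mm high, join it to the rim.
- tape_measure: yellow steel tape measure, 58x73x33 mm, on the robot's side of the large pan; bystander. Origin: centre of the underside. (Of the room: left of the robot's shoulder a thin fixed chain hangs from the ceiling at x 90, y 200 mm, down to 785 mm above the cover; a raised elbow can strike it, so keep the arm's links clear of it, also when leaving the start pose)
- white_jar: white jar with a lid, 70 mm diameter, 57 mm high, on the robot's side between the large and medium pans; bystander. Origin: centre of the underside
- thread_box: small brown cardboard box, 45x70x33 mm, beyond the medium pan; bystander. Origin: centre of the underside

How it is judged:
On the way:
1. the small pan stands upright on the green cover, released, its axis more than 100 mm from its place on the stand and more than 85 mm from the large pan's axis (height (world z) of small_pan below 0.008 m and angle between small_pan's own z axis and vertical below 0.08 rad and horizontal distance between small_pan and drying_stand above 0.1 m and horizontal distance between small_pan and large_pan above 0.085 m and linear speed of small_pan below 0.02 m/s and contact force between the fingers and small_pan below 0.1 N), for 0.2 s.
At the end, for the whole second after the job is handed in: Each inner pan seated: underside under 8 mm above the next pan's, axes within 11 mm, tilt under 0.08 rad; blue handle about 25 to 70 degrees from black, red 25 to 70 degrees beyond blue in the same sense; large pan upright on the cover within 60 mm of its start; all at rest (z of medium_pan in the frame of large_pan between 0 and 0.008 m and horizontal distance between medium_pan and large_pan below 0.011 m and angle between the z axis of medium_pan and the z axis of large_pan, either way round below 0.08 rad and z of small_pan in the frame of medium_pan between 0 and 0.008 m and horizontal distance between small_pan and medium_pan below 0.011 m and angle between the z axis of small_pan and the z axis of medium_pan, either way round below 0.08 rad and ((x of medium_pan_handle in the frame of large_pan between 0.037 and 0.112 m and y of medium_pan_handle in the frame of large_pan above 0.03 m and x of small_pan_handle in the frame of medium_pan between 0.037 and 0.112 m and y of small_pan_handle in the frame of medium_pan above 0.03 m) or (x of medium_pan_handle in the frame of large_pan between 0.037 and 0.112 m and y of medium_pan_handle in the frame of large_pan below -0.03 m and x of small_pan_handle in the frame of medium_pan between 0.037 and 0.112 m and y of small_pan_handle in the frame of medium_pan below -0.03 m)) and angle between large_pan's own z axis and vertical below 0.06 rad and height (world z) of large_pan below 0.01 m and distance of large_pan from where it was at the start of the episode below 0.06 m and linear speed of each of large_pan, medium_pan, small_pan below 0.02 m/s); the robot touches nothing.
It fails at once if a bystander (tape measure, jar, box) is moved more than 30 mm (distance of any of tape_measure, white_jar, thread_box from where it was at the start of the episode above 0.03 m).
It fails at once if a pan drops into the nest (faster than 0.45 m/s inside the large pan) ((linear speed of medium_pan above 0.45 m/s and horizontal distance between medium_pan and large_pan below 0.04 m and height (world z) of medium_pan below 0.045 m) or (linear speed of small_pan above 0.45 m/s and horizontal distance between small_pan and large_pan below 0.04 m and height (world z) of small_pan below 0.045 m)).
It also fails if it takes over 70 s, if anything falls off the work surface, if the arm or the gripper's body presses on something with over 40 N, if the wrist force passes 120 N, or if a joint passes its speed limit or range.

ROBOT

A 6-joint arm with a two-finger parallel gripper is mounted at the origin on a cart in front of the work surface, level with it; the furniture and walls round the work are solid. World frame = base frame: x ahead of the robot, y to its left, z up, the work surface at z = 0. Lengths are in m, angles in rad, forces in N, time in s.
With the tool pointing down it reaches from about 0.375 to 0.9 m from the base axis. Payload 3.1 kg.
Tool frame: the origin (TCP) lies midway between the tips of the shut fingers; the grasp point (between the pads) lies 19 mm behind it; x points along the fingers, z is the direction in which the jaws open and shut, and the axes are right-handed (so a half turn about x gives the same grasp; the last joint's range is limited). The gripper opens to 85 mm and grips with 20 to 120 N. Pads are 22 mm wide; open, the fingers measure 114 mm over their backs; the gripper's body (76 mm by 85 mm) begins 54 mm behind the grasp point. The pads swing forward as they close: fully open they stand 13 mm farther back than shut.
Start: joints at [1.05, 0.527, 1.433, -0, 1.181, -0.178], TCP at [0.21, 0.589, 0.231] pointing down, gripper open.
Joint ranges: [-3.08, 3.08], [-0.75, 2.2], [0.22, 2.44], [-1.43, 4.57], [0, 2.65], [-2.85, 2.85]. Speed limits (rad/s): [2.79, 2.79, 3.14, 3.14, 3.14, 3.14].

INTERFACE

Orientations are given as a unit quaternion [x, y, z, w].
In Python, from station import status, snapshot, camera_params, ticket gives the robot as it stands.
- The arm moves only by the tool arm_command, never from a script. Its argument "series" is a list that holds one entry, the list of rows, each a list of 4 numbers: the shift along the tool's x, y, z in mm, then the turn about the tool's x in rad. A call has 1 to 10 rows; each row shifts and turns the commanded pose from where the row before left it, along the tool's axes as they then stand; what a row does not reach is not made up. A row lasts 1/10 s, in which the tool goes at most 50 mm and 8.59 degrees, less where a joint would pass 70% of its speed; a pose out of reach is approached as far as the arm can. A call is refused whole if a number of a shift passes 50 or a number of a turn 0.15, either way. A call with a gripper value outside its range is refused whole. "jaw" is the opening in per cent of the stroke, from 0 (shut) to 100 (fully open), set as the call begins (left out, the last holds). The fingers move at their own pace and stop on an object; "force" is the grip in N (left out, the last holds). Time passes only in rows, so rows that do not move let the fingers close. It gives the time, the measured TCP pose, the force and the opening at its end, in the units of the state.
- status.sense(): the state, without advancing time (a new reading comes with each control period).
- snapshot(name): name is "scene" or "top" or "wrist"; returns the picture (400x640x3 uint8, red, green, blue); there is no depth.
- camera_params(name): a dict with "fovy" (degrees; the focal length in pixels is half the picture's height over the tangent of half this angle, whatever the lens; pixels are square), "cx", "cy" (the principal point, pixels), "extrinsics" (4x4, takes a point from camera to world coordinates); the wrist camera has in their place "mount" (4x4, takes a point from camera to tool coordinates, whose origin is the TCP and whose axes are the tool frame's). Camera axes: x right, y down, z forward; pixel columns grow to the right and rows downward; lengths in m; the calibration is good to about 2 mm. A picture is of the moment at which its call begins: read the wrist's pose just before it. camera_params takes no time and is no camera call.
- ticket.sign_off(): hands the job in, once; it reports no verdict.
The state is a dict: "t": time; "q": joint angles; "qd": joint speeds; "tau": joint torques, N m; "tcp_pos": TCP position; "tool_rot": TCP orientation; "force": force on the tool from outside, world axes, zero at the start; "ft_torque": the same for the moment, N m; "finger_gap": opening from 0.0 (shut) to 1.0 (fully open).
Only numpy, scipy, OpenCV 4.12 (cv2) and the standard library are available. Lean on these libraries where they do the work, as an engineer would, in place of code of your own. Each camera call takes 0.05 s, during which the arm holds its last target. There are 200 camera calls.

## Working session

There is one attempt and no reset: what is moved stays moved. The work goes in short steps, Python scripts to look and compute and a tool call to move; the robot and the scene stay as the last step left them, time stands still between calls to the robot, and variables do not carry over. Pictures are saved under pics/ and viewed, about 8 in all and at most 12, crops included, and the job is handed in when it is done.

Besides the shell and the picture viewer there is one more tool, called after "Call:" in YAML: its name, and indented under it one key for each argument. arm_command: Moves the arm, as the interface text tells. Its arguments: {"type":"object","properties":{"series":{"type":"array"},"jaw":{"type":"number"},"force":{"type":"number"}},"required":["series"]}

```bash
ls; mkdir -p pics; python3 - <<'E'
from station import status, snapshot, camera_params
import cv2, numpy as np
print(status.sense())
for n in ("scene","top"):
    p=camera_params(n); print(n,p)
    cv2.imwrite(f"pics/{n}0.png",snapshot(n)[:,:,::-1])
print(camera_params("wrist"))
E
```

```text
pics
{'t': 0.0, 'q': array([ 1.04945943e+00,  5.28441235e-01,  1.43389401e+00, -1.46371101e-05,
        1.18140215e+00, -1.78495970e-01]), 'qd': array([-0.00072443, -0.00105347, -0.0010029 , -0.00039438,  0.00175652,
        0.00225158]), 'tau': array([ 7.70521074e-04, -4.42347336e+01, -1.78026098e+01, -2.15986011e-04,
        8.39717482e-03, -1.14632178e-05]), 'tcp_pos': array([0.20971595, 0.5880092 , 0.23035157]), 'tool_rot': array([-0.40770624,  0.57864683,  0.4070578 ,  0.57727585]), 'force': array([ 0.35617781, -0.53054899, -0.15513487]), 'ft_torque': array([-0.00892189, -0.02088576,  0.00954265]), 'finger_gap': 0.9960775733592833}
scene {'fovy': 46.71990111962222, 'cx': 324.3678620355588, 'cy': 202.6468908759965, 'extrinsics': array([[ 0.85807094, -0.25113552,  0.44793438,  0.04517444],
       [-0.51301009, -0.45848691,  0.72567927, -0.9138305 ],
       [ 0.0231282 , -0.85247915, -0.52224935,  0.65815987],
       [ 0.        ,  0.        ,  0.        ,  1.        ]])}
top {'fovy': 48.119512838998155, 'cx': 321.8297885029776, 'cy': 196.47454791748297, 'extrinsics': array([[-0.02692233, -0.98796226,  0.15233439,  0.35319275],
       [-0.99962444,  0.02582786, -0.00915924, -0.06639572],
       [ 0.00511451, -0.15252376, -0.98828657,  1.16518176],
       [ 0.        ,  0.        ,  0.        ,  1.        ]])}
{'fovy': 63.30515038092729, 'cx': 315.48653047014693, 'cy': 204.57659576437376, 'mount': array([[-1.02687098e-03, -3.06808770e-01,  9.51770626e-01,
        -1.41512339e-01],
       [ 7.44873599e-04, -9.51771098e-01, -3.06808119e-01,
         7.86825325e-02],
       [ 9.99999195e-01,  3.93896457e-04,  1.20587988e-03,
         1.34332711e-04],
       [ 0.00000000e+00,  0.00000000e+00,  0.00000000e+00,
         1.00000000e+00]])}
```

View pics/top0.png

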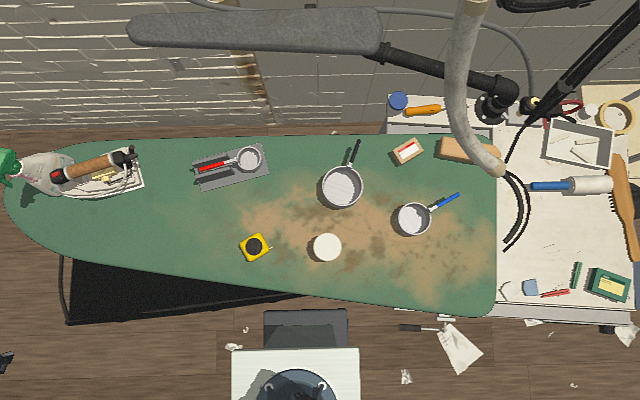

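View pics/scene0.png

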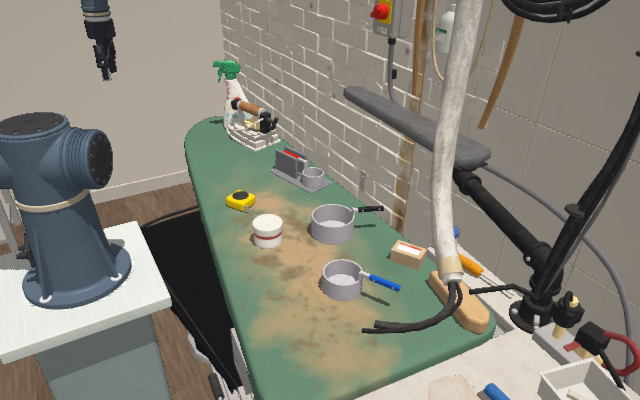

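The top view has the large pan at about (342,186), medium at (414,218), small on the stand at (248,158), tape at (255,247), jar at (327,247) and box at (407,151). The scene view agrees.

```bash
cat > h.py <<'E'
import numpy as np, cv2
from station import status, snapshot, camera_params
from scipy.spatial.transform import Rotation as R
def cam(n, s=None):
    p=camera_params(n); f=200/np.tan(np.radians(p["fovy"]/2))
    K=np.array([[f,0,p["cx"]],[0,f,p["cy"]],[0,0,1]])
    if n=="wrist":
        T=np.eye(4); T[:3,:3]=R.from_quat(s["tool_rot"]).as_matrix(); T[:3,3]=s["tcp_pos"]; T=T@p["mount"]
    else: T=p["extrinsics"]
    return K,T
def proj(c,P):
    K,T=c; Q=(np.atleast_2d(P)-T[:3,3])@T[:3,:3]; q=Q@K.T; return q[:,:2]/q[:,2:]
def back(c,uv,z):
    K,T=c; d=T[:3,:3]@np.linalg.solve(K,[uv[0],uv[1],1]); o=T[:3,3]; return o+d*(z-o[2])/d[2]
a=np.linspace(0,2*np.pi,60)
PAN={"L":(.052,.052,.062),"M":(.042,.043,.058),"S":(.032,.034,.054)}
def panpts(k,x,y,th,z0=0):
    r,h,hh=PAN[k]; c=np.array([x,y,z0]); 
    rim=c+np.c_[r*np.cos(a),r*np.sin(a),0*a+h]; u=np.array([np.cos(th),np.sin(th),0]);v=np.array([-u[1],u[0],0])
    ha=np.array([c+u*s+v*w+[0,0,hh] for s,w in((.06,-.005),(.125,-.005),(.125,.005),(.06,.005))])
    rin=c+np.c_[(r-.004)*np.cos(a),(r-.004)*np.sin(a),0*a+h]
    bot=c+np.c_[r*np.cos(a),r*np.sin(a),0*a]
    return rim,ha,rin,bot
def draw(img,c,k,x,y,th,z0=0,sc=1,off=(0,0)):
    for P,col in zip(panpts(k,x,y,th,z0),((0,255,255),(255,0,255),(0,255,0),(255,255,0))):
        q=((proj(c,P)-off)*sc).astype(np.int32); cv2.polylines(img,[q],True,col,1)
def move(s,p,yaw_turn=0):
    "shift from current tcp to p in tool axes, mm"
    return R.from_quat(s["tool_rot"]).as_matrix().T@(np.asarray(p)-s["tcp_pos"])*1000
E
python3 - <<'E'
from h import *
c=cam("top")
im=cv2.imread("pics/top0.png")
g={}
for k,rc,he,z0 in(("L",(342,186),(356,142),0),("M",(414,218),(459,194),0),("S",(248,158),(198,169),.004)):
    r,h,hh=PAN[k]; p=back(c,rc,h+z0); e=back(c,he,hh+z0); d=(e-p)[:2]; g[k]=(p[0],p[1],np.arctan2(d[1],d[0]),z0); print(k,np.round(p,3),np.degrees(g[k][2]),np.hypot(*d))
for n,uv,z in(("tape",(255,247),.033),("jar",(327,246),.057),("box",(407,151),.033)): print(n,back(c,uv,z).round(3))
sc=2.6;o=(180,130); big=cv2.resize(im[130:270,180:480],None,fx=sc,fy=sc,interpolation=cv2.INTER_CUBIC)
b2=big.copy()
for k in g: draw(b2,c,k,*g[k],sc=sc,off=o)
s=cam("scene"); i2=cv2.imread("pics/scene0.png")
cv2.imwrite("pics/topov.png",b2)
sc=2.6;o=(170,130);b3=cv2.resize(i2[130:320,220:420],None,fx=3,fy=3,interpolation=cv2.INTER_CUBIC)
for k in g: draw(b3,s,k,*g[k],sc=3,off=(220,130))
cv2.imwrite("pics/sceneov.png",b3)
# colour masks
hsv=cv2.cvtColor(im,cv2.COLOR_BGR2HSV)
E
```

```text
L [ 0.55  -0.128  0.052] -19.325781955183903 0.11737747754039732
M [ 0.465 -0.307  0.043] -63.72617050932424 0.12624595155915697
S [0.632 0.111 0.038] 103.7982540636218 0.12647077412832974
tape [0.404 0.094 0.033]
jar [ 0.4   -0.086  0.057]
box [ 0.642 -0.302  0.033]
```

View pics/topov.png

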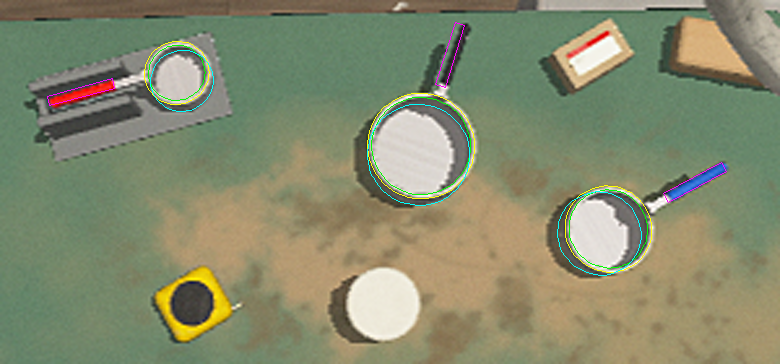

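Overlay fits within about 1 px for all three pans. Next I'll check the overhead obstacles and wrist geometry, then move.

```bash
python3 - <<'E'
from h import *
t=cam("top");s=cam("scene")
def tri(a,b):
    M=[];v=[]
    for (K,T),uv in((t,a),(s,b)):
        d=T[:3,:3]@np.linalg.solve(K,[*uv,1]); d/=np.linalg.norm(d); P=np.eye(3)-np.outer(d,d); M.append(P); v.append(P@T[:3,3])
    X=np.linalg.lstsq(np.vstack(M),np.hstack(v),rcond=None)[0]; return X.round(3),[ (proj(c,X)[0]-u).round(0) for c,u in((t,a),(s,b))]
print("sleeveL",tri((130,30),(346,92)));print("sleeveR",tri((380,38),(488,158)));print("hose",tri((500,170),(455,268)))
print("hosetop",tri((460,60),(447,120)))
st=status.sense(); Rm=R.from_quat(st["tool_rot"]).as_matrix(); print(Rm.round(3)); y0=np.degrees(np.arctan2(Rm[1,2],Rm[0,2])); print("yaw toolz",y0, "c(if yaw=q1-q6+c)",y0-np.degrees(st["q"][0]-st["q"][5]))
print(move(st,[.45,.45,.23]).round(), move(st,[.632,.111,.23]).round())
E
```

```text
sleeveL (array([0.924, 0.379, 0.153]), [array([-1.,  2.]), array([ 1., -0.])])
sleeveR (array([ 0.907, -0.238,  0.162]), [array([ 5., -7.]), array([-8.,  3.])])
hose (array([ 0.567, -0.496,  0.145]), [array([ 1., -2.]), array([-3.,  1.])])
hosetop (array([ 0.711, -0.329,  0.348]), [array([-9., 15.]), array([15., -7.])])
[[-0.001 -0.942  0.336]
 [-0.002  0.336  0.942]
 [-1.     0.    -0.002]]
yaw toolz 70.35933374820397 c(if yaw=q1-q6+c) -0.00040303438757405274
[   0. -273.  -49.] [   1. -558. -307.]
```

The sleeve board (x≈0.9) and hose (y≈-0.4 and beyond) stay clear of the work area. First I swing away from the chain, keeping the radius about constant.

Call:
arm_command:
  series:
    - [[0,-30,-5.5,0],[0,-30,-5.5,0],[0,-30,-5.5,0],[0,-30,-5.5,0],[0,-30,-5.5,0],[0,-30,-5.5,0],[0,-30,-5.5,0],[0,-30,-5.5,0],[0,-30,-5.5,0],[0,0,0,0.141]]
  jaw: 100
  force: 60

```text
t: 1.1
tcp_pos: [0.4514, 0.449, 0.2307]
tool_rot: [-0.364, 0.606, 0.363, 0.607]
force: [0.1, 0.2, 1.0]
finger_gap: 0.999
```

Call:
arm_command:
  series:
    - [[0,0,0,0.141],[0,0,0,0.141],[0,0,0,0.141],[0,0,0,0.141],[0,0,0,0.141],[0,0,0,0.141],[0,0,0,0]]

```text
t: 1.8
tcp_pos: [0.4474, 0.451, 0.2308]
tool_rot: [-0.085, 0.702, 0.085, 0.702]
force: [0.0, -0.1, -0.1]
finger_gap: 1.002
```

```bash
python3 - <<'E'
from h import *
st=status.sense(); print(st["t"],st["tcp_pos"],st["q"].round(3)); Rm=R.from_quat(st["tool_rot"]).as_matrix(); print(np.degrees(np.arctan2(Rm[1,2],Rm[0,2])))
print(move(st,[.632,.111,.17]).round(1)); print(Rm.round(3))
E
```

```text
1.8 [0.44738411 0.45101811 0.2307507 ] [ 0.614  0.543  1.405 -0.     1.195  0.373]
13.821057208920909
[  60.8 -374.2   98.1]
[[-0.001 -0.239  0.971]
 [-0.001  0.971  0.239]
 [-1.    -0.    -0.001]]
```

Call:
arm_command:
  series:
    - [[6,-37.4,9.8,0],[6,-37.4,9.8,0],[6,-37.4,9.8,0],[6,-37.4,9.8,0],[6,-37.4,9.8,0],[6,-37.4,9.8,0],[6,-37.4,9.8,0],[6,-37.4,9.8,0],[6,-37.4,9.8,0],[6,-37.4,9.8,0]]

```text
t: 2.8
tcp_pos: [0.6325, 0.11, 0.1708]
tool_rot: [-0.086, 0.702, 0.086, 0.702]
force: [-0.4, 0.5, 0.2]
finger_gap: 0.998
```

Call:
arm_command:
  series:
    - [[0,0,0,0],[0,0,0,0]]

```text
t: 3.0
tcp_pos: [0.632, 0.1105, 0.1706]
tool_rot: [-0.085, 0.702, 0.085, 0.701]
force: [-0.4, 0.2, 0.2]
finger_gap: 1.002
```

```bash
python3 - <<'E'
from h import *
st=status.sense(); im=snapshot("wrist")[:,:,::-1].copy(); print(st["tcp_pos"],st["t"])
c=cam("wrist",st); cv2.imwrite("pics/w1raw.png",im)
draw(im,c,"S",.632,.111,np.radians(103.8),.004)
cv2.imwrite("pics/w1.png",im)
E
```

```text
[0.63200455 0.11052287 0.17063555] 3.0
```

View pics/w1.png

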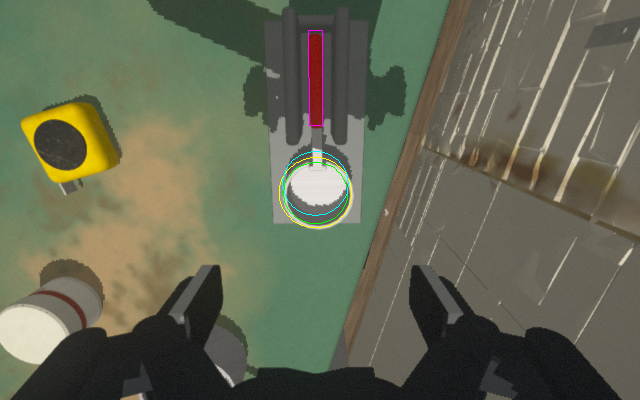

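The small pan's fit holds to about 2 mm (body at ~(318,190), handle on its outline). Going down over it.

Call:
arm_command:
  series:
    - [[20,0,0,0],[25,0,0,0],[25,0,0,0],[25,0,0,0],[20,0,0,0],[20,0,0,0],[15,0,0,0],[10,0,0,0],[5,0,0,0],[0,0,0,0]]

```text
t: 4.05
tcp_pos: [0.6319, 0.1118, 0.0061]
tool_rot: [-0.085, 0.702, 0.085, 0.702]
force: [-1.5, -0.8, -0.3]
finger_gap: 1.002
```

Call:
arm_command:
  series:
    - [[0,0,0,0],[0,0,0,0],[0,0,0,0],[0,0,0,0],[0,0,0,0],[0,0,0,0],[0,0,0,0],[0,0,0,0]]
  jaw: 40
  force: 50

```text
t: 4.85
tcp_pos: [0.6332, 0.1114, 0.0079]
tool_rot: [-0.085, 0.701, 0.085, 0.703]
force: [-1.5, 0.4, 7.3]
finger_gap: 0.744
```

Call:
arm_command:
  series:
    - [[-5,0,0,0],[-10,0,0,0],[-15,0,0,0],[-15,0,0,0],[-15,0,0,0],[-10,0,0,0],[-10,0,0,0],[0,0,0,0]]

```text
t: 5.65
tcp_pos: [0.6332, 0.1115, 0.0882]
tool_rot: [-0.085, 0.701, 0.085, 0.703]
force: [0.4, -0.8, -0.9]
finger_gap: 0.741
```

```bash
python3 - <<'E'
from h import *
st=status.sense(); im=snapshot("wrist")[:,:,::-1]; print(st["tcp_pos"],st["t"],st["force"].round(1),st["finger_gap"])
im2=snapshot("scene")[:,:,::-1]
cv2.imwrite("pics/w2.png",np.hstack([cv2.resize(im,(400,250)),cv2.resize(im2[100:300,200:520],(400,250))]))
print(move(st,[.52,.03,st["tcp_pos"][2]]).round(1))
E
```

```text
[0.63321971 0.11147787 0.08822116] 5.65 [ 0.4 -0.8 -0.9] 0.7412845397119494
[  -0.4  -52.1 -129.4]
```

View pics/w2.png

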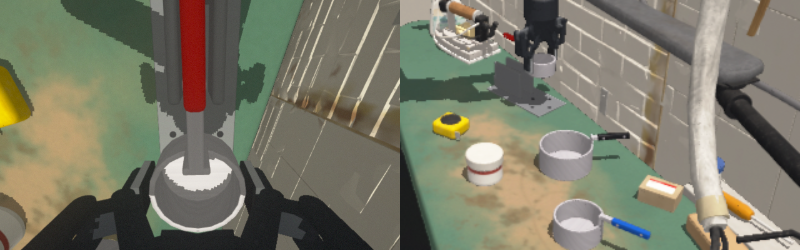

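Lifted level, handle clear of the slot. I'll carry it toward the robot and set it down.

Call:
arm_command:
  series:
    - [[0,-8.7,-21.6,0],[0,-8.7,-21.6,0],[0,-8.7,-21.6,0],[0,-8.7,-21.6,0],[0,-8.7,-21.6,0],[0,-8.6,-21.4,0],[0,0,0,0],[20,0,0,0],[20,0,0,0],[15,0,0,0]]

```text
t: 6.75
tcp_pos: [0.5195, 0.0302, 0.0301]
tool_rot: [-0.085, 0.702, 0.085, 0.702]
force: [-0.3, -0.5, -0.8]
finger_gap: 0.748
```

Call:
arm_command:
  series:
    - [[10,0,0,0],[8,0,0,0],[5,0,0,0],[3,0,0,0],[2,0,0,0],[1,0,0,0],[0,0,0,0]]

```text
t: 7.45
tcp_pos: [0.5192, 0.03, 0.0039]
tool_rot: [-0.085, 0.701, 0.085, 0.702]
force: [-2.7, -0.0, 7.3]
finger_gap: 0.744
```

Call:
arm_command:
  series:
    - [[-2,0,0,0],[0,0,0,0],[0,0,0,0],[0,0,0,0],[0,0,0,0],[0,0,0,0],[0,0,0,0],[0,0,0,0]]
  jaw: 100

```text
t: 8.25
tcp_pos: [0.5189, 0.03, 0.0042]
tool_rot: [-0.085, 0.702, 0.085, 0.702]
force: [0.3, 0.3, 0.4]
finger_gap: 1.0
```

Call:
arm_command:
  series:
    - [[-15,0,0,0],[-20,0,0,0],[-25,0,0,0],[-25,0,0,0],[-25,0,0,0],[-25,0,0,0],[-25,0,0,0],[0,0,0,0],[0,0,0,0]]

```text
t: 9.15
tcp_pos: [0.5188, 0.03, 0.1645]
tool_rot: [-0.085, 0.702, 0.085, 0.702]
force: [0.4, 0.1, 0.3]
finger_gap: 1.001
```

```bash
python3 - <<'E'
from h import *
st=status.sense(); im=snapshot("wrist")[:,:,::-1].copy(); print(st["tcp_pos"],st["t"],st["force"].round(1),st["finger_gap"])
c=cam("wrist",st)
draw(im,c,"S",.519,.030,np.radians(103.8)); cv2.imwrite("pics/w3.png",im)
# medium handle target
th=np.radians(-63.7); M=np.array([.465,-.307]); g=M+.08*np.array([np.cos(th),np.sin(th)]); print("grip M",g)
print(move(st,[*g,.16]).round(1), st["q"].round(2))
E
```

```text
[0.51882726 0.03000063 0.16452181] 9.15 [0.4 0.1 0.3] 1.0006673909712775
grip M [ 0.5004457  -0.37871891]
[   4.6 -392.5 -115.4] [-0.16  0.48  1.76  0.    0.9  -0.4 ]
```

View pics/w3.png

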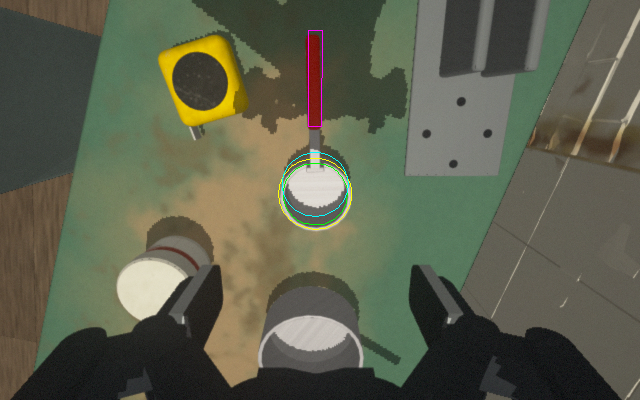

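The small pan stands upright on its outline, released. Next the medium pan's handle.

Call:
arm_command:
  series:
    - [[0,-39,-11.5,0],[0,-39,-11.5,0],[0,-39,-11.5,0],[0,-39,-11.5,0],[0,-39,-11.5,0],[0,-39,-11.5,0],[0,-39,-11.5,0],[0,-39,-11.5,0],[0,-39,-11.5,-0.109],[0,-40,-3,-0.109]]
  jaw: 50

```text
t: 10.2
tcp_pos: [0.5107, -0.375, 0.1619]
tool_rot: [-0.16, 0.689, 0.164, 0.687]
force: [1.6, -0.7, 0.4]
finger_gap: 0.501
```

Call:
arm_command:
  series:
    - [[0,0,0,0],[0,0,0,0]]

```text
t: 10.4
tcp_pos: [0.512, -0.3741, 0.162]
tool_rot: [-0.159, 0.689, 0.161, 0.688]
force: [0.2, 0.7, -1.0]
finger_gap: 0.498
```

```bash
python3 - <<'E'
from h import *
st=status.sense(); im=snapshot("wrist")[:,:,::-1].copy(); print(st["tcp_pos"],st["t"],st["q"].round(2))
c=cam("wrist",st); draw(im,c,"M",.465,-.307,np.radians(-63.7)); cv2.imwrite("pics/w4.png",im)
Rm=R.from_quat(st["tool_rot"]).as_matrix(); print(np.degrees(np.arctan2(Rm[1,2],Rm[0,2])))
print(move(st,[.5004,-.3787,.039]).round(1))
E
```

```text
[ 0.51197934 -0.37411014  0.16203929] 10.4 [-0.81  0.62  1.47  0.    1.06 -1.26]
26.159933388142075
[123.1   0.5 -12.3]
```

View pics/w4.png

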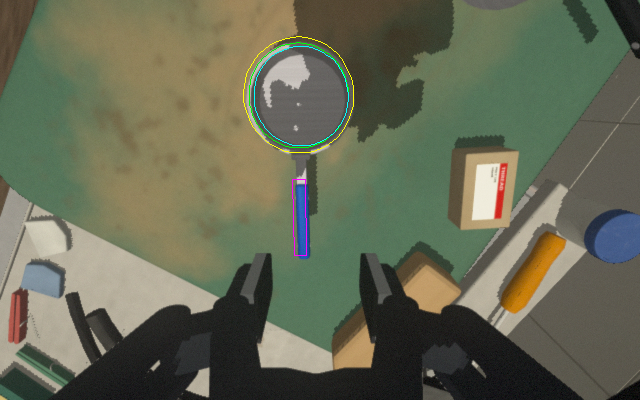

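Overlay matches to ~2 mm. Descending on the blue handle.

Call:
arm_command:
  series:
    - [[10,0,-11,0],[20,0,0,0],[20,0,0,0],[20,0,0,0],[20,0,0,0],[15,0,0,0],[10,0,0,0],[8,0,0,0],[0,0,0,0]]

```text
t: 11.35
tcp_pos: [0.5027, -0.3785, 0.0404]
tool_rot: [-0.16, 0.689, 0.161, 0.688]
force: [-0.3, -0.9, 0.0]
finger_gap: 0.498
```

Call:
arm_command:
  series:
    - [[0,0,0,0],[0,0,0,0],[0,0,0,0],[0,0,0,0],[0,0,0,0],[0,0,0,0],[0,0,0,0],[0,0,0,0]]
  jaw: 0
  force: 90

```text
t: 12.15
tcp_pos: [0.5037, -0.3797, 0.0421]
tool_rot: [-0.161, 0.688, 0.16, 0.689]
force: [0.1, -0.3, 5.6]
finger_gap: 0.096
```

Call:
arm_command:
  series:
    - [[-5,0,0,0],[-10,0,0,0],[-15,0,0,0],[-20,0,0,0],[-20,0,0,0],[-20,0,0,0],[-10,0,0,0],[0,0,0,0],[0,0,0,0]]

```text
t: 13.05
tcp_pos: [0.5029, -0.3787, 0.1412]
tool_rot: [-0.161, 0.689, 0.161, 0.688]
force: [0.6, -0.9, -2.3]
finger_gap: 0.091
```

```bash
python3 - <<'E'
from h import *
st=status.sense(); im=snapshot("wrist")[:,:,::-1].copy(); print(st["tcp_pos"],st["t"],st["q"].round(2),st["force"].round(1),st["finger_gap"])
im2=snapshot("scene")[:,:,::-1]
cv2.imwrite("pics/w5.png",np.hstack([cv2.resize(im,(400,250)),cv2.resize(im2[150:350,200:520],(400,250))]))
E
```

```text
[ 0.50289387 -0.37874566  0.14117392] 13.05 [-0.82  0.64  1.5  -0.    1.   -1.28] [ 0.6 -0.9 -2.3] 0.09138933883808219
```

View pics/w5.png

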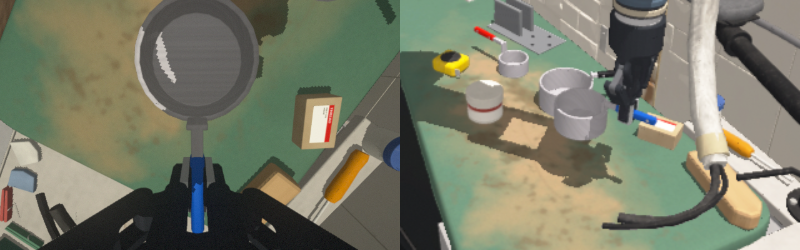

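```bash
cat >> h.py <<'E'
def heldpts(k,d,ra,w=0.,dx=0.,gx=-.019):
    "pan rim(outer), inner floor circle, handle pts in tool frame; d droop (pan side down +), ra grip radius, w offset along tool z"
    r,h,hh=PAN[k]
    o=np.array([gx+dx,0,w]); rot=R.from_euler("z",-d).as_matrix()
    def f(P): # pan-frame pts: handle +x -> tool -y, z -> tool -x, 
        P=np.asarray(P,float); Q=np.c_[-(P[:,2]-hh), -(P[:,0]-ra), P[:,1]]
        return Q@rot.T+o
    rim=np.c_[r*np.cos(a),r*np.sin(a),0*a+h]; fl=np.c_[(r-.004)*np.cos(a),(r-.004)*np.sin(a),0*a+.004]
    hd=[(s,y,hh+.006) for s,y in((.06,-.005),(.125,-.005),(.125,.005),(.06,.005))]
    return f(rim),f(fl),f(hd),f([[0,0,0]])
def wcam():
    p=camera_params("wrist"); f=200/np.tan(np.radians(p["fovy"]/2)); return np.array([[f,0,p["cx"]],[0,f,p["cy"]],[0,0,1]]),p["mount"]
E
python3 - <<'E'
from h import *
c=wcam(); im=snapshot("wrist")[:,:,::-1].copy(); cv2.imwrite("pics/w5raw.png",im)
for d in(-.1,0,.1,.2):
  for ra in (.078,):
    rim,fl,hd,_=heldpts("M",d,ra); q=proj(c,rim); g=proj(c,fl); h=proj(c,hd)
    print(d,"rim",q.min(0).round(),q.max(0).round(),"floor",g.min(0).round(),g.max(0).round(),"hd",h[[0,1]].round().tolist())
g=cv2.cvtColor(im,cv2.COLOR_BGR2GRAY)
big=im[0:300,180:460].copy(); big=cv2.resize(big,None,fx=2,fy=2)
rim,fl,hd,_=heldpts("M",0,.078)
for P,col in((rim,(0,255,255)),(fl,(0,255,0)),(hd,(255,0,255))): cv2.polylines(big,[((proj(c,P)-[180,0])*2).astype(np.int32)],True,col,1)
cv2.imwrite("pics/w6.png",big)
E
```

```text
-0.1 rim [203. -34.] [426. 201.] floor [237.   1.] [393. 166.] hd [[302.0, 264.0], [304.0, 379.0]]
0 rim [211. -18.] [419. 201.] floor [242.  19.] [388. 174.] hd [[302.0, 260.0], [304.0, 387.0]]
0.1 rim [217.  -2.] [413. 203.] floor [245.  37.] [385. 182.] hd [[303.0, 257.0], [304.0, 394.0]]
0.2 rim [222.  15.] [408. 205.] floor [249.  55.] [381. 190.] hd [[303.0, 254.0], [303.0, 401.0]]
```

View pics/w6.png

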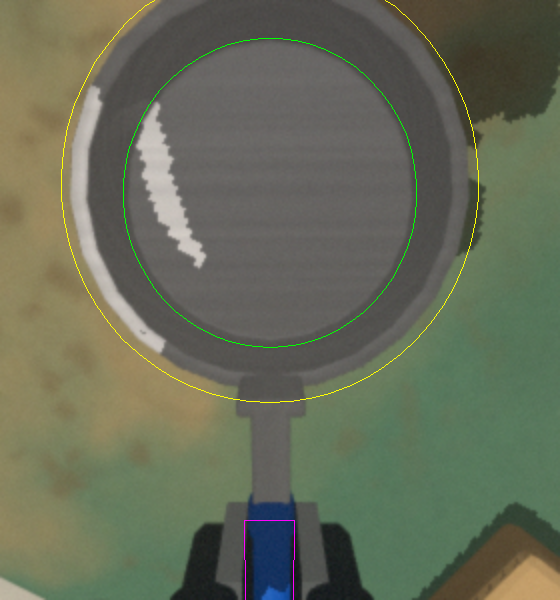

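```bash
cat > fit.py <<'E'
from h import *
from scipy.optimize import least_squares
def fit(k,obs):
    c=wcam()
    def res(p):
        rim,fl,hd,_=heldpts(k,p[0],p[1],p[3],p[2]); q=proj(c,rim);g=proj(c,fl);h=proj(c,hd)
        m=dict(rl=q[:,0].min(),rr=q[:,0].max(),rb=q[:,1].max(),rt=q[:,1].min(),fl=g[:,0].min(),fr=g[:,0].max(),ft=g[:,1].min(),fb=g[:,1].max(),hs=h[0,1])
        return [m[n]-v for n,v in obs.items()]
    r=least_squares(res,[0,.08,0,0],x_scale=[.1,.01,.01,.01]); print(r.x.round(4),r.fun.round(1)); return r.x
E
python3 - <<'E'
from fit import *
p=fit("M",dict(rl=216,rr=414,rb=193,fl=246,fr=386,ft=19,fb=172,hs=248))
b=heldpts("M",p[0],p[1],p[3],p[2])[3][0]; print("underside centre in tool",b.round(4))
st=status.sense(); print(st["ft_torque"].round(3),st["tcp_pos"])
E
```

```text
[0.0296 0.0807 0.0045 0.0002] [-0.2  1.1  0.2 -1.3  0.2  1.8 -2.3  0.1]
underside centre in tool [0.0459 0.0789 0.0002]
[-0.124 -0.045 -0.009] [ 0.5025923  -0.37842101  0.1400799 ]
```

```bash
python3 - <<'E'
from h import *
S=dict(tcp_pos=[.51883,.03,.16452],tool_rot=R.from_matrix(np.array([[0,-.239,.971],[0,.971,.239],[-1,0,0]])).as_quat())
for n,c in(("w3",cam("wrist",S)),("top",cam("top")),("scene",cam("scene"))):
    rim,ha,rin,bot=panpts("L",.55,-.128,np.radians(-19.3)); q=proj(c,rim);i=proj(c,rin)
    print(n,"outer",q.min(0).round(1),q.max(0).round(1),"inner",i.min(0).round(1),i.max(0).round(1),"h",proj(c,ha).round().tolist())
# silhouette refine in top and scene: grad of saturation along hull normals
from scipy.optimize import least_squares
for n in("top","scene"):
  c=cam(n); im=cv2.imread(f"pics/{n}0.png"); sat=cv2.GaussianBlur(cv2.cvtColor(im,cv2.COLOR_BGR2HSV)[:,:,1].astype(np.float32),(3,3),0)
  for k,x,y,th in(("L",.55,-.128,-19.3),):
    p=np.array([x,y])
    for it in range(4):
        f=lambda p:cv2.convexHull(np.vstack([proj(c,panpts(k,*p,0)[j]) for j in(0,3)]).astype(np.float32))[:,0]
        H=f(p); m=H.mean(0); N=(H-m)/np.linalg.norm(H-m,axis=1)[:,None]
        t=np.arange(-5,5.01,.25); off=[];ok=[]
        for h,nn in zip(H,N):
            uv=(h+np.outer(t,nn)).astype(np.float32); pr=cv2.remap(sat,uv[:,:1],uv[:,1:],cv2.INTER_LINEAR)[:,0]; g=np.gradient(pr); off.append(t[g.argmax()]); ok.append(g.max()>3)
        off=np.array(off);ok=np.array(ok)&(abs(off)<4.5)
        J=np.stack([(proj(c,[[p[0]+(.001 if a_==0 else 0),p[1]+(.001 if a_==1 else 0),.03]])-proj(c,[[*p,.03]]))[0]/.001 for a_ in(0,1)],1)
        A=(N@J); r=least_squares(lambda d:(A@d-off)[ok],[0,0],loss="soft_l1",f_scale=.5); p=p+r.x
    print(n,k,p.round(4),ok.sum(),np.median(abs(r.fun)).round(2))
E
```

```text
w3 outer [253.7 313.9] [360.9 400.3] inner [257.9 317.5] [356.7 397.3] h [[356.0, 398.0], [408.0, 425.0], [415.0, 418.0], [362.0, 391.0]]
top outer [321.3 165.9] [362.5 206.5] inner [322.9 167.5] [360.9 204.9] h [[351.0, 164.0], [359.0, 140.0], [355.0, 139.0], [347.0, 162.0]]
scene outer [309.4 203.6] [352.7 227.3] inner [311.1 204.5] [351.  226.3] h [[356.0, 210.0], [382.0, 208.0], [381.0, 206.0], [355.0, 208.0]]
top L [ 0.5522 -0.1287] 59 0.19
scene L [ 0.5552 -0.1273] 59 0.25
```

Several views put the large pan at (0.553, -0.128), handle about -20°, and the blue pan hangs within 2° of level. Carrying it over, then turning.

Call:
arm_command:
  series:
    - [[-5,8,9,0],[-5,15,18,0],[-5,25,29,0],[-5,25,29,0],[0,25,29,0],[0,25,29,0],[0,25,29,0],[0,25,29,0],[0,18,21,0],[0,10.7,13.2,0]]

```text
t: 14.2
tcp_pos: [0.6249, -0.0907, 0.161]
tool_rot: [-0.161, 0.689, 0.162, 0.688]
force: [1.2, -1.1, -1.4]
finger_gap: 0.095
```

Call:
arm_command:
  series:
    - [[0,0,0,0],[0,0,0,-0.11],[0,0,0,-0.13],[0,0,0,-0.13],[0,0,0,-0.13],[0,0,0,-0.13],[0,0,0,-0.13],[0,0,0,-0.13],[0,0,0,-0.13],[0,0,0,-0.13]]

```text
t: 15.2
tcp_pos: [0.6241, -0.0957, 0.1612]
tool_rot: [-0.51, 0.49, 0.51, 0.489]
force: [-0.3, 0.1, -1.5]
finger_gap: 0.094
```

Call:
arm_command:
  series:
    - [[0,0,0,-0.13],[0,0,0,-0.13],[0,0,0,-0.1],[0,0,0,-0.04],[0,0,0,0],[0,0,0,0]]

```text
t: 15.8
tcp_pos: [0.6243, -0.095, 0.1612]
tool_rot: [-0.596, 0.38, 0.596, 0.38]
force: [0.2, 0.2, -1.5]
finger_gap: 0.099
```

```bash
python3 - <<'E'
from h import *
st=status.sense(); Rm=R.from_quat(st["tool_rot"]).as_matrix(); yaw=np.degrees(np.arctan2(Rm[1,2],Rm[0,2])); print(st["tcp_pos"],st["t"],st["q"].round(2),st["force"].round(1),st["finger_gap"],"yaw",yaw)
im=snapshot("wrist")[:,:,::-1].copy(); c=cam("wrist",st)
draw(im,c,"L",.5533,-.128,np.radians(-19.8))
from h import heldpts
for P,col in zip(heldpts("M",.0296,.0807,.0002,.0045)[:2],((0,0,255),(255,0,0))): cv2.polylines(im,[proj(wcam(),P).astype(np.int32)],True,col,1)
cv2.imwrite("pics/w7.png",im)
b=heldpts("M",.0296,.0807,.0002,.0045)[3][0]; w=st["tcp_pos"]+Rm@b; print("underside",w.round(4)); print((Rm.T@(np.array([.5533,-.128,0])-w)*1000).round(1))
E
```

```text
[ 0.62426046 -0.09502483  0.16117836] 15.8 [-0.33  0.62  1.48 -0.    1.04 -2.33] [ 0.2  0.2 -1.5] 0.09867623969972238 yaw 114.9774262514725
underside [ 0.5526 -0.1282  0.1154]
[115.4  -0.8  -0.2]
```

View pics/w7.png

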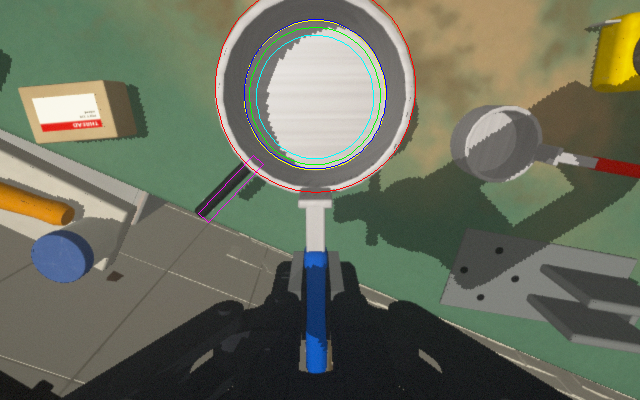

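Held pan and large pan line up in the picture (black handle within ~3 mm of its outline). Lowering, slowly near the rim.

Call:
arm_command:
  series:
    - [[15,-0.5,0,0],[15,0,0,0],[12,0,0,0],[8,0,0,0],[5,0,0,0],[5,0,0,0],[5,0,0,0],[4,0,0,0],[4,0,0,0],[0,0,0,0]]

```text
t: 16.85
tcp_pos: [0.6248, -0.0937, 0.0878]
tool_rot: [-0.596, 0.379, 0.597, 0.379]
force: [0.5, 0.5, -1.7]
finger_gap: 0.094
```

Call:
arm_command:
  series:
    - [[4,0,0,0],[4,0,0,0],[4,0,0,0],[4,0,0,0],[4,0,0,0],[4,0,0,0],[4,0,0,0],[0,0,0,0]]

```text
t: 17.65
tcp_pos: [0.6247, -0.0937, 0.0596]
tool_rot: [-0.596, 0.38, 0.597, 0.379]
force: [-0.4, 0.8, -2.0]
finger_gap: 0.095
```

Call:
arm_command:
  series:
    - [[3,0,0,0],[3,0,0,0],[2,0,0,0],[1,0,0,0],[1,0,0,0],[0,0,0,0]]

```text
t: 18.25
tcp_pos: [0.6251, -0.0938, 0.0502]
tool_rot: [-0.597, 0.379, 0.597, 0.379]
force: [-0.3, -0.1, -1.7]
finger_gap: 0.093
```

Call:
arm_command:
  series:
    - [[1,0,0,0],[1,0,0,0],[0,0,0,0]]

```text
t: 18.55
tcp_pos: [0.625, -0.0938, 0.0482]
tool_rot: [-0.597, 0.379, 0.597, 0.379]
force: [-0.5, -0.8, -2.2]
finger_gap: 0.093
```

Call:
arm_command:
  series:
    - [[1,0,0,0],[1,0,0,0],[0.5,0,0,0],[0,0,0,0],[0,0,0,0]]

```text
t: 19.05
tcp_pos: [0.6255, -0.0938, 0.0464]
tool_rot: [0.597, -0.379, -0.596, -0.38]
force: [0.9, 1.8, 3.0]
finger_gap: 0.097
```

Call:
arm_command:
  series:
    - [[0,0,0,0],[0,0,0,0],[0,0,0,0],[0,0,0,0],[0,0,0,0],[0,0,0,0]]
  jaw: 45

```text
t: 19.65
tcp_pos: [0.6251, -0.0939, 0.0457]
tool_rot: [-0.597, 0.379, 0.597, 0.379]
force: [-0.7, 0.3, -0.6]
finger_gap: 0.449
```

Call:
arm_command:
  series:
    - [[-8,0,0,0],[-15,0,0,0],[-20,0,0,0],[-25,0,0,0],[-25,0,0,0],[-20,0,0,0],[0,0,0,0],[0,0,0,0]]

```text
t: 20.45
tcp_pos: [0.6253, -0.0938, 0.1598]
tool_rot: [0.597, -0.379, -0.596, -0.379]
force: [-0.7, -0.6, 0.2]
finger_gap: 0.45
```

```bash
python3 - <<'E'
from h import *
st=status.sense(); im=snapshot("wrist")[:,:,::-1].copy(); c=cam("wrist",st); print(st["tcp_pos"],st["t"],st["q"].round(2))
cv2.imwrite("pics/w8raw.png",im)
draw(im,c,"M",.5533,-.128,np.radians(25.),.004)
draw(im,c,"S",.519,.030,np.radians(103.8))
top=snapshot("top")[:,:,::-1]; cv2.imwrite("pics/top8.png",top)
cv2.imwrite("pics/w8.png",im)
E
```

```text
[ 0.62530264 -0.09384695  0.15981414] 20.45 [-0.33  0.62  1.48 -0.    1.04 -2.33]
```

View pics/w8.png

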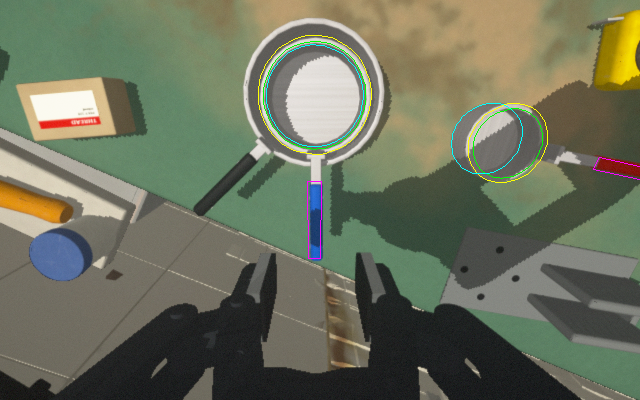

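Medium pan is seated concentric in the large one, blue handle 45° from black. Now the red handle.

Call:
arm_command:
  series:
    - [[0,2,15,0],[0,3.5,29,0],[0,3.5,29,0],[0,3.5,29,0],[0,3.5,29,0],[0,3.5,29,0],[0,3.5,29,0],[0,3.5,29,0],[0,2,17.6,0],[0,0,0,0.13]]
  jaw: 50

```text
t: 21.55
tcp_pos: [0.4963, 0.1097, 0.1581]
tool_rot: [-0.57, 0.418, 0.572, 0.417]
force: [-0.5, 0.0, -0.0]
finger_gap: 0.504
```

Call:
arm_command:
  series:
    - [[0,0,0,0.13],[0,0,0,0.13],[0,0,0,0.13],[0,0,0,0.13],[0,0,0,0.13],[0,0,0,0.13],[0,0,0,0.13],[0,0,0,0.13],[0,0,0,0.13],[0,0,0,0.13]]

```text
t: 22.55
tcp_pos: [0.4988, 0.1076, 0.1582]
tool_rot: [-0.2, 0.679, 0.2, 0.678]
force: [0.1, -0.3, 0.2]
finger_gap: 0.5
```

Call:
arm_command:
  series:
    - [[0,0,0,0.13],[0,0,0,0.13],[0,0,0,0.076],[0,0,0,0],[0,0,0,0]]

```text
t: 23.05
tcp_pos: [0.499, 0.1076, 0.1585]
tool_rot: [-0.086, 0.702, 0.086, 0.702]
force: [-0.3, -0.5, -0.0]
finger_gap: 0.504
```

```bash
cat > red.py <<'E'
from h import *
def red(im):
    h=cv2.cvtColor(im,cv2.COLOR_BGR2HSV); m=(((h[:,:,0]<8)|(h[:,:,0]>172))&(h[:,:,1]>150)&(h[:,:,2]>60)).astype(np.uint8)
    n,l,s,c=cv2.connectedComponentsWithStats(m)
    out=[]
    for i in np.argsort(-s[1:,4])[:3]+1:
        p=np.argwhere(l==i)[:,::-1].astype(np.float32); out.append((s[i].tolist(),cv2.minAreaRect(p)))
    return out
E
python3 - <<'E'
from red import *
st=status.sense(); Rm=R.from_quat(st["tool_rot"]).as_matrix(); print(st["tcp_pos"],st["t"],st["q"].round(2),"yaw",np.degrees(np.arctan2(Rm[1,2],Rm[0,2])))
im=snapshot("wrist")[:,:,::-1].copy(); cv2.imwrite("pics/w9.png",im)
for o in red(im): print("wrist",o)
c=cam("wrist",st); print(proj(c,panpts("S",.519,.030,np.radians(103.8))[1]).round())
t0=cv2.imread("pics/top8.png")
for o in red(t0): print("top",o)
print(proj(cam("top"),panpts("S",.519,.030,np.radians(103.8))[1]).round())
print(move(st,[.4999,.1077,.037]).round(1))
E
```

```text
[0.49901062 0.10755858 0.15845067] 23.05 [-0.01  0.48  1.79 -0.    0.87 -0.25] yaw 14.022018729417653
wrist ([308, 151, 14, 81, 1003], ((314.6599426269531, 190.99679565429688), (80.12397003173828, 12.797440528869629), 88.85424041748047))
[[322. 228.]
 [323. 148.]
 [310. 147.]
 [310. 228.]]
top ([563, 102, 20, 12, 54], ((573.0384521484375, 107.80767059326172), (7.488452911376953, 20.246559143066406), 56.3099365234375))
top ([51, 171, 9, 7, 35], ((55.10000991821289, 174.2000274658203), (4.0249223709106445, 8.049844741821289), 63.43495178222656))
top ([403, 142, 11, 7, 21], ((408.0882263183594, 145.14706420898438), (1.7149858474731445, 11.661903381347656), 59.03623962402344))
[[256. 204.]
 [230. 211.]
 [231. 215.]
 [257. 208.]]
[ 1.214e+02 -1.000e-01  1.000e+00]
```

Call:
arm_command:
  series:
    - [[15,0,1,0],[20,0,0,0],[20,0,0,0],[20,0,0,0],[18,0,0,0],[12,0,0,0],[10,0,0,0],[6,0,0,0],[0,0,0,0]]

```text
t: 24.0
tcp_pos: [0.5001, 0.1077, 0.0373]
tool_rot: [-0.086, 0.702, 0.086, 0.702]
force: [-0.5, -0.0, -0.3]
finger_gap: 0.5
```

Call:
arm_command:
  series:
    - [[0,0,0,0],[0,0,0,0],[0,0,0,0],[0,0,0,0],[0,0,0,0],[0,0,0,0],[0,0,0,0],[0,0,0,0]]
  jaw: 0
  force: 100

```text
t: 24.8
tcp_pos: [0.5006, 0.1079, 0.0382]
tool_rot: [-0.086, 0.702, 0.086, 0.702]
force: [-2.2, 1.7, 4.9]
finger_gap: 0.093
```

Call:
arm_command:
  series:
    - [[-5,0,0,0],[-10,0,0,0],[-15,0,0,0],[-20,0,0,0],[-25,0,0,0],[-25,0,0,0],[-20,0,0,0],[-5,0,0,0],[0,0,0,0]]

```text
t: 25.7
tcp_pos: [0.5006, 0.1076, 0.1636]
tool_rot: [-0.086, 0.701, 0.086, 0.703]
force: [-0.0, -0.7, -2.0]
finger_gap: 0.091
```

```bash
python3 - <<'E'
from red import *
st=status.sense(); Rm=R.from_quat(st["tool_rot"]).as_matrix(); print(st["tcp_pos"],st["t"],st["force"].round(1),st["ft_torque"].round(3),st["finger_gap"],"yaw",np.degrees(np.arctan2(Rm[1,2],Rm[0,2])))
th=np.radians(70); print("target xy",(np.array([.5533,-.128])+.08*np.array([np.cos(th),np.sin(th)])))
for n in("scene","top"): cv2.imwrite(f"pics/{n}10.png",snapshot(n)[:,:,::-1])
E
```

```text
[0.5005953  0.10760034 0.16357888] 25.7 [-0.  -0.7 -2. ] [ 0.046  0.029 -0.023] 0.09062885337841785 yaw 13.920065714725459
target xy [ 0.58066161 -0.05282459]
```

Call:
arm_command:
  series:
    - [[0,0,0,0.118],[0,0,0,0.118],[0,0,0,0.118],[0,0,0,0.118],[0,0,0,0.12],[0,0,0,0]]

```text
t: 26.4
tcp_pos: [0.4994, 0.1076, 0.1614]
tool_rot: [0.123, 0.697, -0.123, 0.695]
force: [0.4, -0.5, -0.7]
finger_gap: 0.094
```

Call:
arm_command:
  series:
    - [[0,-7,7,0],[0,-15,16,0],[0,-20,21,0],[0,-22,23.5,0],[0,-22,23.5,0],[0,-18,19,0],[0,-12,13,0],[0,-7.4,7.2,0],[0,0,0,0],[0,0,0,0]]

```text
t: 27.4
tcp_pos: [0.5796, -0.052, 0.1625]
tool_rot: [0.123, 0.697, -0.122, 0.696]
force: [0.0, -0.1, -1.3]
finger_gap: 0.086
```

```bash
python3 - <<'E'
from red import *
st=status.sense(); Rm=R.from_quat(st["tool_rot"]).as_matrix(); yaw=np.arctan2(Rm[1,2],Rm[0,2]); print(st["tcp_pos"],st["t"],st["force"].round(1),"yaw",np.degrees(yaw))
u=-Rm[:,1]; p=st["tcp_pos"]+u*.08; z0=st["tcp_pos"][2]-.041; print("pan est",p.round(4),z0)
out=[]
for n in("scene","top"):
    im=snapshot(n)[:,:,::-1].copy(); cv2.imwrite(f"pics/{n}11.png",im); c=cam(n)
    q=proj(c,[[p[0],p[1],z0+.02]])[0]; sc=5; hw=(40,55) 
    o=np.array([int(q[0])-40,int(q[1])-50]); cr=im[o[1]:o[1]+110,o[0]:o[0]+80]; cr=cv2.resize(cr,None,fx=sc,fy=sc,interpolation=cv2.INTER_CUBIC)
    draw(cr,c,"S",p[0],p[1],yaw+np.pi/2,z0,sc=sc,off=o)
    draw(cr,c,"M",.5533,-.128,np.radians(25),.004,sc=sc,off=o)
    out.append(cr)
cv2.imwrite("pics/f11.png",np.hstack(out)); print(np.hstack(out).shape)
E
```

```text
[ 0.57962551 -0.05204322  0.16249995] 27.4 [ 0.  -0.1 -1.3] yaw -19.966024591347605
pan est [ 0.5523 -0.1272  0.1625] 0.12149994621666454
(550, 800, 3)
```

View pics/f11.png

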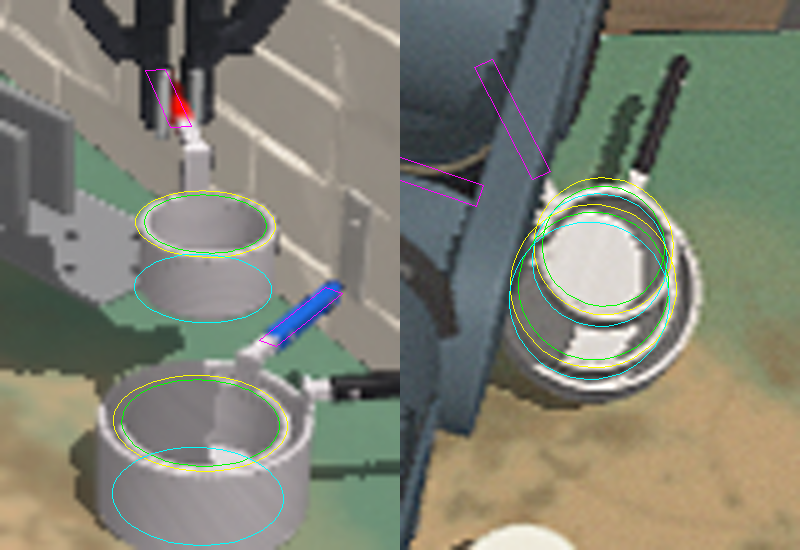

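Small pan hangs level and within 2 mm of the medium pan's axis in both views. I apply a 2 mm correction and lower it.

Call:
arm_command:
  series:
    - [[10,0,2,0],[15,0,0,0],[12,0,0,0],[10,0,0,0],[8,0,0,0],[5,0,0,0],[5,0,0,0],[5,0,0,0],[4,0,0,0],[0,0,0,0]]

```text
t: 28.5
tcp_pos: [0.5821, -0.0534, 0.0884]
tool_rot: [0.123, 0.697, -0.123, 0.696]
force: [1.1, 0.1, -1.2]
finger_gap: 0.091
```

Call:
arm_command:
  series:
    - [[4,0,0,0],[4,0,0,0],[4,0,0,0],[4,0,0,0],[4,0,0,0],[4,0,0,0],[4,0,0,0],[0,0,0,0]]

```text
t: 29.3
tcp_pos: [0.5819, -0.0534, 0.0601]
tool_rot: [0.123, 0.697, -0.123, 0.696]
force: [0.3, -0.1, -1.1]
finger_gap: 0.094
```

Call:
arm_command:
  series:
    - [[3,0,0,0],[3,0,0,0],[2,0,0,0],[1,0,0,0],[1,0,0,0],[0,0,0,0],[0,0,0,0]]

```text
t: 30.0
tcp_pos: [0.5824, -0.0535, 0.0509]
tool_rot: [0.123, 0.696, -0.123, 0.696]
force: [-0.3, -0.1, -1.9]
finger_gap: 0.093
```

Call:
arm_command:
  series:
    - [[1,0,0,0],[1,0,0,0],[1,0,0,0],[0.5,0,0,0],[0,0,0,0]]

```text
t: 30.5
tcp_pos: [0.5823, -0.0535, 0.0472]
tool_rot: [0.123, 0.696, -0.123, 0.696]
force: [-0.2, 0.3, -1.1]
finger_gap: 0.096
```

Call:
arm_command:
  series:
    - [[0.5,0,0,0],[0.5,0,0,0],[0.5,0,0,0],[0.5,0,0,0],[0,0,0,0],[0,0,0,0]]

```text
t: 31.1
tcp_pos: [0.5827, -0.0531, 0.0462]
tool_rot: [0.123, 0.696, -0.123, 0.697]
force: [-0.4, 2.8, 5.4]
finger_gap: 0.092
```

Contact at the expected height (TCP 0.046). Releasing and backing off.

Call:
arm_command:
  series:
    - [[0,0,0,0],[0,0,0,0],[0,0,0,0],[0,0,0,0],[0,0,0,0],[0,0,0,0]]
  jaw: 45

```text
t: 31.7
tcp_pos: [0.5823, -0.0536, 0.0452]
tool_rot: [0.123, 0.696, -0.123, 0.696]
force: [0.1, 0.0, 0.4]
finger_gap: 0.456
```

Call:
arm_command:
  series:
    - [[-8,0,0,0],[-15,0,0,0],[-20,0,0,0],[-25,0,0,0],[-25,0,0,0],[-20,0,0,0],[0,30,-10,0],[0,40,-10,0],[0,40,-10,0],[0,30,-10,0]]

```text
t: 32.7
tcp_pos: [0.5932, 0.0938, 0.1601]
tool_rot: [0.123, 0.696, -0.122, 0.697]
force: [0.6, -0.3, -0.4]
finger_gap: 0.452
```

Call:
arm_command:
  series:
    - [[-10,30,-30,0],[-10,30,-30,0],[0,0,0,0],[0,0,0,0],[0,0,0,0]]

```text
t: 33.2
tcp_pos: [0.5574, 0.168, 0.1791]
tool_rot: [0.123, 0.696, -0.123, 0.697]
force: [-0.4, -0.7, 0.1]
finger_gap: 0.452
```

```bash
python3 - <<'E'
from red import *
print(status.sense()["tcp_pos"],status.sense()["t"])
out=[]
for n in("scene","top"):
    im=snapshot(n)[:,:,::-1].copy(); cv2.imwrite(f"pics/{n}12.png",im); c=cam(n)
    q=proj(c,[[.5533,-.128,.05]])[0]; sc=5; o=np.array([int(q[0])-40,int(q[1])-50]); cr=cv2.resize(im[o[1]:o[1]+110,o[0]:o[0]+80],None,fx=sc,fy=sc,interpolation=cv2.INTER_CUBIC)
    draw(cr,c,"S",.5533,-.128,np.radians(70),.008,sc=sc,off=o); out.append(cr)
    for name,lo,hi in(("red",(0,150,60),(8,255,255)),("blue",(105,150,60),(125,255,255))):
        h=cv2.cvtColor(im,cv2.COLOR_BGR2HSV); m=cv2.inRange(h,lo,hi); 
        if name=="red": m|=cv2.inRange(h,(172,150,60),(180,255,255))
        W=np.zeros_like(m); W[o[1]:o[1]+110,o[0]-15:o[0]+100]=1; p=np.argwhere((m>0)&(W>0))[:,::-1]
        if len(p)>8:
            e=p[np.argmax(np.linalg.norm(p-q,axis=1))]; w=back(c,e,.066); d=w[:2]-[.5533,-.128]; print(n,name,len(p),"end",w.round(3),"r",np.hypot(*d).round(3),"ang",np.degrees(np.arctan2(d[1],d[0])).round(1))
cv2.imwrite("pics/f12.png",np.hstack(out))
E
```

```text
[0.5573977  0.16799842 0.1790591 ] 33.2
scene red 51 end [ 0.391 -0.161  0.066] r 0.166 ang -168.6
scene blue 67 end [ 0.666 -0.076  0.066] r 0.124 ang 24.7
top red 101 end [ 0.636 -0.277  0.066] r 0.171 ang -60.9
top blue 94 end [ 0.665 -0.073  0.066] r 0.124 ang 26.1
```

The viewer limit is reached, so I'll check numerically: triangulate the handle ends and compare heights.

```bash
python3 - <<'E'
from red import *
C=np.array([.5533,-.128]); cams={n:cam(n) for n in("scene","top")}; ax={}
from scipy.optimize import least_squares
for name,th0 in(("red",70),("blue",25)):
    data={}
    for n,c in cams.items():
        im=cv2.imread(f"pics/{n}12.png"); h=cv2.cvtColor(im,cv2.COLOR_BGR2HSV)
        m=cv2.inRange(h,(105,130,50),(125,255,255)) if name=="blue" else cv2.inRange(h,(0,130,50),(8,255,255))|cv2.inRange(h,(172,130,50),(180,255,255))
        l=cv2.connectedComponents(m)[1]; t=np.radians(th0); q=proj(c,[[*(C+.095*np.array([np.cos(t),np.sin(t)])),.065]])[0]
        pts=np.argwhere(l>0)[:,::-1]; k=pts[np.argmin(np.linalg.norm(pts-q,axis=1))]; p=np.argwhere(l==l[k[1],k[0]])[:,::-1]
        data[n]=(p.mean(0),len(p)); print(name,n,p.mean(0).round(1),len(p),"pred",q.round(1))
    f=lambda X:np.hstack([proj(cams[n],X)[0]-data[n][0] for n in cams])
    r=least_squares(f,[*C,.06]); d=r.x[:2]-C; print(name,"centroid",r.x.round(4),"res",r.fun.round(1),"r",np.hypot(*d).round(3),"ang",np.degrees(np.arctan2(d[1],d[0])).round(1))
# outer rim of small/medium: best (x,y,z0) by bright rim edges in top+scene
def score(k,p):
    s=0
    for n,c in cams.items():
        im=cv2.imread(f"pics/{n}12.png",0).astype(np.float32); r,h,_=PAN[k]
        g=[]
        for rr in(r-.002,r-.010): 
            P=np.c_[p[0]+rr*np.cos(a),p[1]+rr*np.sin(a),0*a+p[2]+h]; uv=proj(c,P).astype(np.float32); g.append(cv2.remap(im,uv[:,:1],uv[:,1:],cv2.INTER_LINEAR)[:,0])
        s+=np.clip(g[0]-g[1],-40,80).mean()
    return s
for k,zz in(("M",.004),("S",.008)):
    best=max(((score(k,(C[0]+dx,C[1]+dy,z)),dx,dy,z) for dx in np.arange(-.008,.0081,.001) for dy in np.arange(-.008,.0081,.001) for z in np.arange(0,.025,.002)))
    print(k,np.round(best,4),"nominal",round(score(k,(*C,zz)),1))
E
```

```text
red scene [325.8 191.1] 56 pred [324.8 190.4]
red top [307.7 172.5] 102 pred [306. 172.]
red centroid [ 0.585  -0.0432  0.0654] res [-0.3  0.1  0.1 -0.3] r 0.09 ang 69.5
blue scene [352.6 194.2] 72 pred [352.9 193.9]
blue top [324.6 151.7] 94 pred [325.  150.7]
blue centroid [ 0.638  -0.0871  0.0639] res [-0.3  0.1  0.1 -0.3] r 0.094 ang 25.8
M [6.8135e+01 1.0000e-03 2.0000e-03 4.0000e-03] nominal 61.7
S [ 7.36545e+01  1.00000e-03 -2.00000e-03  8.00000e-03] nominal 48.0
```

Numeric checks put the undersides at 4 and 8 mm, with axes within 4 mm of each other and handles at about -20°, 26° and 70°. The robot is clear, so I'm handing in.

```bash
python3 -c "
from station import ticket,status
print(ticket.sign_off(),status.sense()['t'])"
```

```text
the job is handed in; nothing more can be done
the job is handed in; nothing more can be done
```

I nested the three pans in the large pan and handed the job in at about 34 s of the 70 s allowed; the hand-in gives no verdict. I lifted the small pan out of the stand by its body and stood it upright on the cover about 140 mm from the stand. After releasing it, I lowered the medium pan into the large one and the small pan into the medium one, both held by their handles.

**Last checks:** These came from the top and scene cameras, measured numerically.
- **Seating:** the medium pan's underside is 4 mm above the cover and the small pan's 8 mm, as they should be when seated. Their axes are about 4 mm apart and each within about 2.5 mm of the large pan's measured position.
- **Handles:** black is at about -20°, blue 26° and red 70°, so the steps are about 46° and 44° the same way round.
- **Robot:** the arm was about 0.3 m from the nest and touching nothing at hand-in. No wrist reading printed at the end of a move exceeded about 7.5 N.

**What I could not confirm:**
- I had used all 12 pictures before the final view, so the finished nest was only measured, not seen.
- The black handle sat about 3 mm off its expected outline in one wrist view, so its angle is good to about 2°.
- I did not re-measure the tape measure, jar and box at the end; I saw no contact with them.

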